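# Lock the free-spinning tube carousel and clamp it tight

### The job

Make the tube carousel fast. Its clamp handle cannot be tightened while the carousel spins freely, so first lock it: get one of its rim notches under the parked locking pin and twist the pin's handle a quarter turn clockwise, so that the pin drops fully home in the notch; then turn the clamp handle clockwise until it rests against its stop posts. Leave the bottles, the dish and the tape roll where they stand.

Things in the scene. Friction and masses are not known exactly. Their poses are not given: they have to be found in the camera images.
- base: Fixed base of the tube carousel: dark steel plate 170 x 215 x 16 mm with a pedestal. Origin on the bench, on the carousel's vertical axis; z up; +y points from that axis to the locking pin, whose vertical axis is 79 mm off, in a 98 mm high aluminium bracket that reaches over the rim.
- carousel (a joint): Angle of the aluminium disc (rad), + anticlockwise from above, no limits. 170 mm across, top 64 mm above the bench, tube caps to 75 mm. Spins almost freely (0.01 N m). Four rim notches, 18 mm wide, 15 mm deep, a quarter turn apart: one is under the pin when the angle is a multiple of pi/2 (0, 1.571 ...); the pin enters within about 0.04 rad of that.
- lock_pin (a joint): How far the steel locking pin (10 mm thick) has dropped (m). 0: parked, tip 4 mm above the disc; about 0.004: resting on the disc's rim; 0.012: fully home in a notch, 8 mm below the disc's top. A weak spring and its weight (about 4 N) push it down; at up to -0.006 it is lifted.
- pin_handle (a joint): Twist of the pin's handle (rad), 0 to 1.571, + clockwise from above, stops at both ends. Near 0 a cross pin under it lies on two lugs (110 mm high) and holds the locking pin up; above about 1.35 it lies between them and the pin drops 12 mm if a notch is below (else it rests on the rim and drops when a notch comes by). Friction about 0.03 N m.
- pin_grip (a point): Grip point of the pin's handle, an upright black tab 56 mm long, 12 mm thick and 34 mm high on the pin's axis. The point is on the axis, 12 mm below the tab's top; 144 mm above the bench when parked, 132 mm when home. x axis along the tab's length, y axis across its thickness, z up. At twist 0 the tab's x axis is the base's x axis.
- clamp_handle (a joint): Turn of the clamp handle relative to the carousel (rad), 0 to 1.5, growing clockwise (tightening) seen from above. 1.5: tight, both ends against the two low stop posts on the carousel. Stiff (about 0.25 N m), so it turns the whole carousel with it unless the carousel is locked by the pin. Stays where it is left.
- clamp_grip (a point): Grip point of the clamp handle, an upright black bar 70 mm long, 14 mm thick, spanning heights 76 to 122 mm, centred on the carousel's axis. The point is on the axis, 112 mm above the bench, 10 mm below the bar's top. x axis along the bar's length, y axis across its thickness, z up. Stop posts beside the bar reach 85 mm high.
- buffer_bottle2: Loose bystander: small white bottle with blue cap, 52 x 53 x 105 mm, origin under its centre.
- amber: Loose bystander: small brown bottle with black cap, 48 x 49 x 95 mm, origin under its centre.
- petri_a: Loose bystander: closed round dish, 84 x 84 x 16 mm, origin under its centre.
- tape: Loose bystander: roll of tape lying flat, 85 x 85 x 19 mm, origin under its centre.

How it is judged:
By the outcome, as a careful person would: the job done as asked, in the order asked, and still so for the second after the job is handed in, with the robot touching nothing.
It also fails if it takes over 64 s, if anything falls off the work surface, if the arm or the gripper's body presses on something with over 40 N, if the wrist force passes 120 N, or if a joint passes its speed limit or range.

### The arm

A 7-joint arm with a two-finger parallel gripper is mounted at the origin on a cart in front of the work surface, level with it; the furniture and walls round the work are solid. World frame = base frame: x ahead of the robot, y to its left, z up, the work surface at z = 0. Lengths are in m, angles in rad, forces in N, time in s.
With the tool pointing down it reaches from about 0.425 to 0.825 m from the base axis. Payload 3.6 kg.
Tool frame: the origin (TCP) lies at the very end of the fingers, on their centre line; the grasp point (between the pads) lies grip_depth behind it (grip_depth is the distance from the TCP to the grasp point, in m); z points along the fingers, y is the line along which they close (so a half turn about z gives the same grasp; the last joint's range is limited). The gripper opens to 85 mm and grips with 20 to 120 N. Pads are 22 mm wide; open, the fingers measure 114 mm over their backs; the gripper's body (76 mm by 85 mm) begins 54 mm behind the grasp point. The pads swing forward as they close: fully open they stand 13 mm farther back than shut.
Start: joints at [1.321, 0.615, -0.013, 1.423, 0.008, 1.103, -0.04], TCP at [0.144, -0.634, 0.231] pointing down, gripper open.
Joint ranges: [-3.12, 3.12], [-0.3, 2.06], [-1.34, 1.32], [0.26, 2.42], [-1.36, 4.5], [0.01, 1.98], [-2.84, 2.84]. Speed limits (rad/s): [2.79, 2.79, 3.14, 3.14, 3.14, 3.14, 3.14].

### API

Orientations are given as a 3x3 rotation matrix whose columns are the frame's x, y, z axes.
In Python, from workcell import * gives the robot as it stands.
- The arm moves only by the shell command python3 -m handwheel 'ROWS'. ROWS is a JSON object of lists of equal length, an entry for each row: "claw": the opening, from -1 (shut) to 1 (fully open), so that 0 is half open; "travel": the shift along the world's x, y, z in mm, a list of three; "twist": the turn, a rotation vector about the world's x, y, z in degrees, a list of three. In form: {"claw": [claw, ...], "travel": [[x, y, z], ...], "twist": [[rx, ry, rz], ...]}. A call has 1 to 20 rows; each row is the pose to reach, as a shift and turn from the pose commanded when the call began; what a row does not reach only later rows make up. A row lasts 1/8 s, in which the tool goes at most 62.5 mm and 10.7 degrees, less where a joint would pass 70% of its speed; a pose out of reach is approached as far as the arm can. A call with a gripper value outside its range is refused whole. The fingers move at their own pace and stop on an object; the grip force is fixed at half the most. Time passes only in rows, so rows that repeat a pose let the fingers close. It gives the time, the measured TCP pose, the force, the opening and the grip force at its end, in the units of the state.
- get_state(): the state, without advancing time (a new reading comes with each control period).
- camera(name): name is "scene" or "top"; returns a dict with "pixels" (420x560x3 uint8, red, green, blue), "vertical_fov" (degrees; the focal length in pixels is half the picture's height over the tangent of half this angle, whatever the lens; pixels are square), "cx", "cy" (the principal point, pixels), "rvec" (rotation vector, rad) and "tvec" (3), from world to camera coordinates, as OpenCV has them. Camera axes: x right, y down, z forward; pixel columns grow to the right and rows downward; lengths in m; the calibration is good to about 2 mm. A picture is of the moment at which its call begins. There is no depth.
- finish_job(): hands the job in; it is judged then, once.
Trained networks look in a picture, given as the dict that the camera call returned (one of the last four; its "shot" number tells which), for a name from the list of things; names that differ only in an ending like _2 or _b are one class to them, and where a whole thing is asked for, a point or a joint stands for the part that bears it (a point fixed in the world has none). Each returns a list of dicts, best first, with "p" (0 to 1); they miss things now and then, are a little off and sometimes report something else, mostly with a low value. They report only what shows in the picture. A call takes as long as a camera call.
- find_in(picture, label): "position" ([x, y, z] in m, in world coordinates, good to about 4 mm: the middle of the surface that is visible of it).
The state is a dict: "time": time; "joints": joint angles; "joint_vel": joint speeds; "tau": joint torques, N m; "tool_pos": TCP position; "ee_rot": TCP orientation; "contact_force": force on the tool from outside, world axes, zero at the start; "wrist_torque": the same for the moment, N m; "finger_gap": finger opening in m; "finger_force": force on a finger pad.
Only numpy, scipy, OpenCV 4.12 (cv2) and the standard library are available. Lean on these libraries where they do the work, as an engineer would, in place of code of your own. Each camera call takes 0.05 s, during which the arm holds its last target. There are 200 camera calls.

## Working session

There is one attempt and no reset: what is moved stays moved. The work goes in short steps, Python scripts to look and compute and a shell command to move; the robot and the scene stay as the last step left them, time stands still between calls to the robot, and variables do not carry over. Pictures are saved under pics/ and viewed, at most 10 in all, crops included, and the job is handed in when it is done.

```bash
mkdir -p pics
python3 - <<'E'
from workcell import *
import cv2
s=get_state();print({k:s[k] for k in('time','tool_pos','ee_rot','finger_gap','contact_force')})
import workcell
print([n for n in dir(workcell) if not n.startswith('_')])
for n in('top','scene'):
    c=camera(n);cv2.imwrite(f'pics/{n}0.png',c['pixels'][:,:,::-1])
    print(n,c['vertical_fov'],c['cx'],c['cy'],c['rvec'],c['tvec'])
    for l in('base','carousel','lock_pin','pin_handle','clamp_handle','buffer_bottle2','amber','petri_a','tape'):
        print(l,[(r['p'],r['position']) for r in find_in(c,l)[:2]])
E
```

```text
{'time': 0.0, 'tool_pos': array([ 0.14346442, -0.63316978,  0.2301143 ]), 'ee_rot': array([[ 9.75271853e-01,  2.21007810e-01, -6.00834847e-04],
       [ 2.21008625e-01, -9.75268537e-01,  2.54343074e-03],
       [-2.38572648e-05, -2.61332609e-03, -9.99996585e-01]]), 'finger_gap': 0.08566956190362213, 'contact_force': array([-0.02761078,  0.88305385,  0.40798752])}
['PlanningError', 'camera', 'find_in', 'finish_job', 'get_state', 'grip_depth']
top 55.275478368938586 278.36649439186186 212.78798259702626 [ 2.11934139 -2.11977564  0.18812702] [-0.0118281   0.59286116  0.98924271]
base [(0.74, [0.5564, -0.041, 0.0629])]
carousel [(0.71, [0.5519, -0.053, 0.0628])]
lock_pin []
pin_handle [(0.52, [0.583, 0.0188, 0.1562]), (0.19, [0.5798, 0.0266, 0.1579])]
clamp_handle [(0.73, [0.582, 0.0204, 0.1573]), (0.7, [0.5585, -0.0527, 0.1207])]
buffer_bottle2 [(0.74, [0.6607, -0.154, 0.0782])]
amber [(0.69, [0.6917, -0.0495, 0.0651])]
petri_a [(0.74, [0.5209, -0.1965, 0.0054]), (0.38, [0.5779, 0.0273, 0.1555])]
tape [(0.97, [0.3841, 0.1598, 0.0193])]
scene 56.571907666690734 278.32806166426525 207.13687696678602 [ 1.96161657 -0.38922265  0.27837668] [-0.51956975  0.19265211  0.69031265]
base [(0.91, [0.549, -0.087, 0.0598]), (0.18, [0.6881, -0.0619, 0.056])]
carousel [(0.86, [0.547, -0.0772, 0.0621])]
lock_pin [(0.73, [0.5841, 0.0214, 0.1343])]
pin_handle [(0.79, [0.583, 0.0203, 0.1357])]
clamp_handle [(0.6, [0.5541, -0.0619, 0.0998])]
buffer_bottle2 [(0.92, [0.6559, -0.1746, 0.054]), (0.39, [0.5547, -0.0636, 0.097])]
amber [(0.77, [0.6877, -0.0658, 0.06]), (0.56, [0.5512, -0.0864, 0.061])]
petri_a [(0.92, [0.5199, -0.2043, 0.0029])]
tape [(0.86, [0.3842, 0.1405, 0.0134])]
```

Run:
```python
import cv2
a=cv2.imread('pics/top0.png')[120:320,170:400]
cv2.imwrite('pics/top0c.png',cv2.resize(a,None,fx=3,fy=3,interpolation=cv2.INTER_CUBIC)[:, :])
```

```text
(no output)
```

View pics/top0c.png

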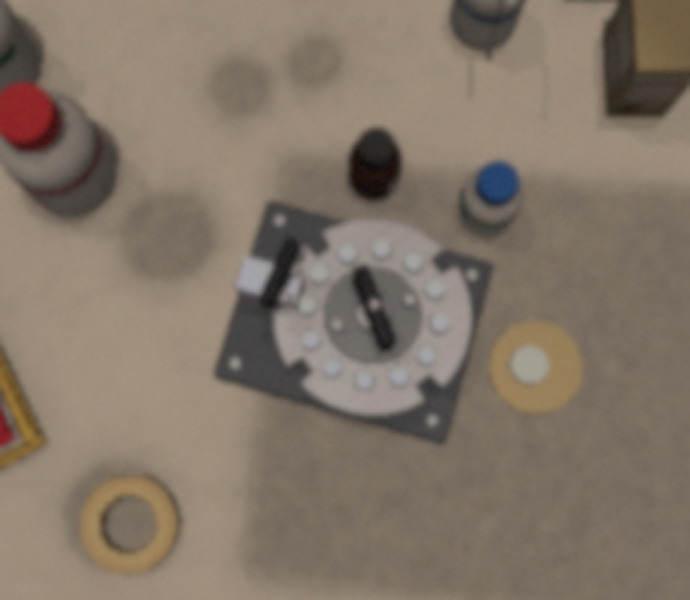

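View pics/scene0.png

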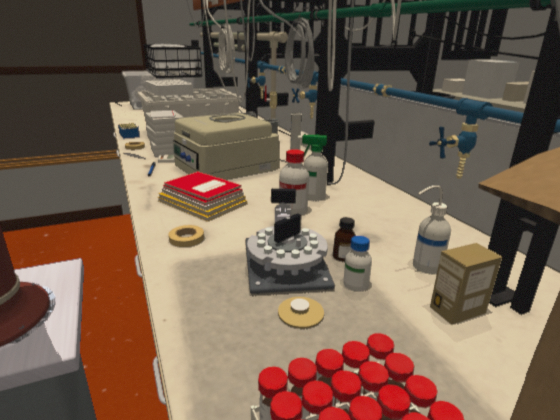

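The top crop shows the bolts at (279,220), (473,274), (432,420), (235,363), and the notches near (315,240), (445,258), (430,388), (295,372). The clamp bar runs (362,270)-(388,347) and the pin tab (291,241)-(270,303). All of these are in 3x crop pixels with offset (170,120).

```bash
cat > h.py <<'E'
import numpy as np,cv2
from workcell import *
def back(c,uv,z):
    R=cv2.Rodrigues(np.array(c['rvec']))[0];t=np.array(c['tvec'])
    f=210/np.tan(np.radians(c['vertical_fov'])/2)
    d=R.T@np.array([(uv[0]-c['cx'])/f,(uv[1]-c['cy'])/f,1]);o=-R.T@t
    return o+d*(z-o[2])/d[2]
def proj(c,P):
    f=210/np.tan(np.radians(c['vertical_fov'])/2)
    K=np.array([[f,0,c['cx']],[0,f,c['cy']],[0,0,1]])
    return cv2.projectPoints(np.array(P,float).reshape(-1,3),np.array(c['rvec']),np.array(c['tvec']),K,None)[0][:,0]
E
python3 - <<'E'
from h import *
np.set_printoptions(precision=4,suppress=True)
print(grip_depth)
c=camera('top')
b=lambda u,v,z:back(c,(170+(u+.5)/3-.5,120+(v+.5)/3-.5),z)
B=[b(*p,.016) for p in((279,220),(473,274),(432,420),(235,363))]
print('bolts',np.array(B))
ax=lambda d:np.degrees(np.arctan2(d[1],d[0]))
print('y dir',ax(B[0]-B[1]),ax(B[3]-B[2]),'x',ax(B[0]-B[3]),ax(B[1]-B[2]),np.mean(B,0))
N=[b(*p,.064) for p in((315,240),(445,258),(430,388),(295,372))]
C=np.mean(N,0);print('notch',C,[ (ax(n-C),np.linalg.norm(n-C)) for n in N])
e=[b(362,270,.122),b(388,347,.122)];print('clamp',np.mean(e,0),ax(e[0]-e[1]),np.linalg.norm(e[0]-e[1]))
e=[b(291,241,.156),b(270,303,.156)];print('pin',np.mean(e,0),ax(e[0]-e[1]),np.linalg.norm(e[0]-e[1]))
# disc by ellipse extents
L,R,T,Bm=b(273,317,.064),b(472,317,.064),b(372,219,.064),b(372,416,.064);print('disc',L,R,T,Bm)
E
```

```text
0.0187
bolts [[ 0.6553  0.0313  0.016 ]
 [ 0.605  -0.144   0.016 ]
 [ 0.474  -0.105   0.016 ]
 [ 0.5246  0.0695  0.016 ]]
y dir 74.00211021853946 73.84886660720963 x -16.27271154408894 -16.565466969611965 [ 0.5647 -0.037   0.016 ]
notch [ 0.5612 -0.0507  0.064 ] [(np.float64(36.70203152259575), np.float64(0.08077817851345102)), (np.float64(-52.71108688693592), np.float64(0.0803897406174487)), (np.float64(-142.19117255945642), np.float64(0.08042523538047752)), (np.float64(127.53503519843365), np.float64(0.08194768040973437))]
clamp [ 0.5565 -0.052   0.122 ] 18.06973282265575 0.0662978762136853
pin [0.5799 0.0228 0.156 ] -18.006211824256876 0.05206782238027629
disc [0.5585 0.0334 0.064 ] [ 0.5583 -0.1368  0.064 ] [ 0.6445 -0.0519  0.064 ] [ 0.474  -0.0508  0.064 ]
```

```bash
python3 -m handwheel '{"claw":[0,0,0,0,0,0,0,0,0,0,0,0,0,0,0,0,0],"travel":[[35,50,0],[70,98,0],[105,147,0],[140,196,0],[175,245,0],[210,294,0],[245,343,0],[280,392,0],[310,436,0],[340,480,0],[370,520,0],[395,555,0],[414,582,0],[414,582,-20],[414,582,-40],[414,582,-40],[414,582,-40]],"twist":[[0,0,0],[0,0,0],[0,0,0],[0,0,2],[0,0,4],[0,0,5.3],[0,0,5.3],[0,0,5.3],[0,0,5.3],[0,0,5.3],[0,0,5.3],[0,0,5.3],[0,0,5.3],[0,0,5.3],[0,0,5.3],[0,0,5.3],[0,0,5.3]]}'
python3 - <<'E'
from h import *
c=camera('scene');cv2.imwrite('pics/s1.png',cv2.resize(c['pixels'][150:310,200:400,::-1],None,fx=3.5,fy=3.5,interpolation=cv2.INTER_CUBIC))
print(get_state()['joints'],get_state()['ee_rot'])
E
```

```text
time: 3.18
tool_pos: [0.5582, -0.052, 0.1921]
ee_rot: [[0.951, 0.31, 0.001], [0.31, -0.951, 0.0], [0.001, 0.0, -1.0]]
contact_force: [0.6, 0.5, -1.3]
finger_gap: 0.0429
finger_force: 0.0
[ 0.14850105  0.52025352 -0.14432231  1.73723291  0.09222308  0.88861347
 -1.29079224] [[ 9.50781352e-01  3.09855682e-01  2.06795892e-03]
 [ 3.09856415e-01 -9.50783362e-01 -3.59342208e-05]
 [ 1.95504651e-03  6.74935922e-04 -9.99997861e-01]]
```

View pics/s1.png

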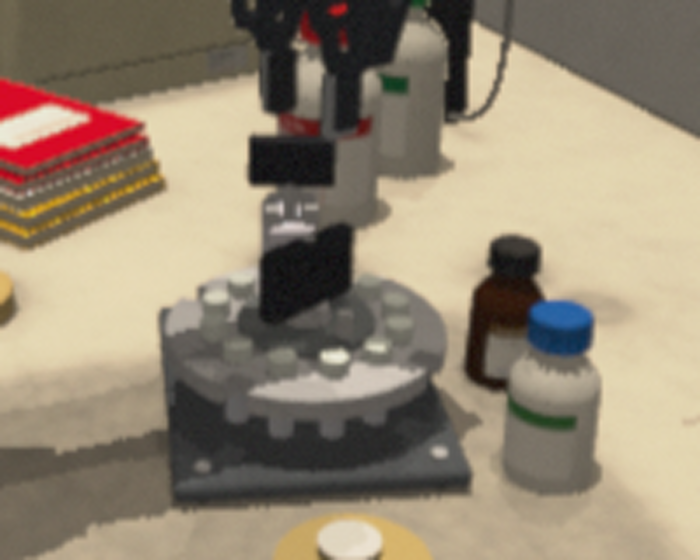

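The fingers straddle the bar: pads at (278,80) and (345,95), bar centre at (307,272). I'll descend, grip, and turn the carousel +36.5 degrees.

```bash
python3 -m handwheel '{"claw":[0,0,0,0,-1,-1,-1,-1,-1,-1],"travel":[[0,0,-40],[0,0,-75],[0,0,-97],[0,0,-97],[0,0,-97],[0,0,-97],[0,0,-97],[0,0,-97],[0,0,-97],[0,0,-97]],"twist":[[0,0,0],[0,0,0],[0,0,0],[0,0,0],[0,0,0],[0,0,0],[0,0,0],[0,0,0],[0,0,0],[0,0,0]]}'
```

```text
time: 4.47
tool_pos: [0.5589, -0.0519, 0.096]
ee_rot: [[0.951, 0.31, 0.003], [0.31, -0.951, -0.0], [0.003, 0.001, -1.0]]
contact_force: [0.6, 0.5, 6.4]
finger_gap: 0.0128
finger_force: 59.7
```

```bash
python3 -m handwheel '{"claw":[-1,-1,-1,-1,-1,-1,-1,-1,-1],"travel":[[0,0,0],[0,0,0],[0,0,0],[0,0,0],[0,0,0],[0,0,0],[0,0,0],[0,0,0],[0,0,0]],"twist":[[0,0,6],[0,0,12],[0,0,18],[0,0,24],[0,0,30],[0,0,34],[0,0,36.5],[0,0,36.5],[0,0,36.5]]}';  python3 - <<'E'
from h import *
c=camera('top');print(get_state()['ee_rot'][:,1])
cv2.imwrite('pics/t2.png',cv2.resize(c['pixels'][180:270,250:340,::-1],None,fx=6,fy=6,interpolation=cv2.INTER_CUBIC))
E
```

```text
time: 5.6
tool_pos: [0.5597, -0.053, 0.0961]
ee_rot: [[0.581, 0.814, 0.005], [0.814, -0.581, -0.001], [0.002, 0.005, -1.0]]
contact_force: [2.0, -1.3, 4.7]
finger_gap: 0.0133
finger_force: 59.8
[ 0.81405292 -0.58077032  0.00486596]
```

View pics/t2.png

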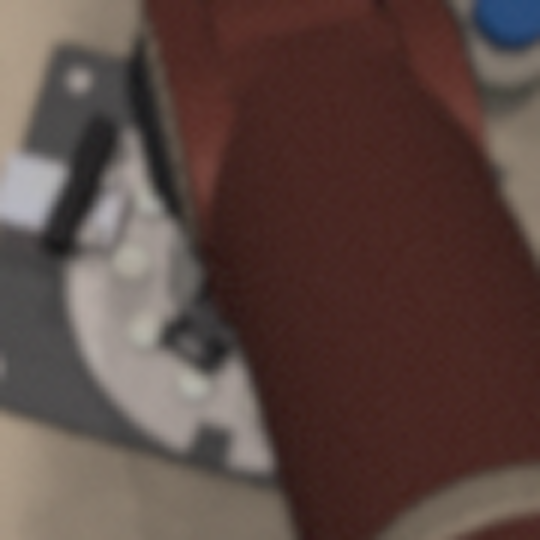

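Notch visible at crop (210,443) (6x, offset (250,180)), opening down-left as wanted.

Run:
```python
from h import *
c=camera('top')
b=lambda u,v,z:back(c,(250+(u+.5)/6-.5,180+(v+.5)/6-.5),z)
for C in((.5585,-.0515),(.5597,-.053)):
  for p in((210,441),(205,458),(214,428)):
    d=b(*p,.064)[:2]-C;print(C,np.degrees(np.arctan2(d[1],d[0])),np.linalg.norm(d))
# predicted notch outline & axis for current belief: base yaw -16.2
for a in(163.8,):
  for C in((.5585,-.0515),):
    for r in(.085,.07):
      for w in(-.009,.009):
        t=np.radians(a);P=[C[0]+r*np.cos(t)-w*np.sin(t),C[1]+r*np.sin(t)+w*np.cos(t),.064]
        print((proj(c,P)[0]-[250,180]+.5)*6-.5)
im=c['pixels'][180:270,250:340].mean(2)
print(im[68:80,26:44].astype(int))
```

```text
(0.5585, -0.0515) 161.63078916756785 0.07503132941804355
(0.5585, -0.0515) 161.7977031756489 0.08249772653846865
(0.5585, -0.0515) 161.5370149126215 0.06928561265243112
(0.5597, -0.053) 160.84932896821553 0.07665002190323157
(0.5597, -0.053) 161.08238528639063 0.08411279257456715
(0.5597, -0.053) 160.694384259201 0.07090655262589078
[189.38571269 459.77097131]
[230.41856082 471.71972339]
[199.26058014 425.61432688]
[240.19787724 437.49557624]
[[156 154 153 152 150 149 146 144 147 150 153 154 152 147 141 135 111  73]
 [155 153 154 154 152 150 144 136 136 144 147 150 151 148 142 133 113  78]
 [153 153 154 153 152 149 136 117 115 121 129 138 143 147 144 135 118  86]
 [146 151 153 153 153 146 123  96  86  93 101 111 123 138 145 138 123  96]
 [129 141 148 152 149 134 110  82  72  72  75  85 105 132 144 141 132 110]
 [103 122 134 142 140 121  93  72  66  66  66  76 104 132 144 145 138 122]
 [ 80  94 108 120 121 101  79  67  63  64  67  80 108 136 148 149 145 130]
 [ 73  74  81  90  92  81  67  64  65  64  69  84 113 138 148 150 149 140]
 [ 88  81  76  75  75  71  63  63  62  64  70  86 114 135 144 146 148 143]
 [102  98  92  87  82  76  69  68  64  63  67  81 104 118 127 132 135 134]
 [109 108 107 103  97  92  88  82  76  69  69  73  85  93  99 102 105 105]
 [110 109 110 109 106 102 100  95  90  87  81  80  76  78  79  77  77  77]]
```

```bash
python3 -m handwheel '{"claw":[-1,-1,-1,0,0,0,0,0,0,0,0,0,0,0,0,0],"travel":[[0,0,0],[0,0,0],[0,0,0],[0,0,0],[0,0,0],[0,0,0],[0,0,40],[0,0,80],[0,0,110],[-10,-50,110],[-20,-110,110],[-30,-170,110],[-40,-230,110],[-50,-290,110],[-60,-340,110],[-60,-340,110]],"twist":[[0,0,1.5],[0,0,1.5],[0,0,1.5],[0,0,1.5],[0,0,1.5],[0,0,1.5],[0,0,1.5],[0,0,1.5],[0,0,1.5],[0,0,1.5],[0,0,1.5],[0,0,1.5],[0,0,1.5],[0,0,1.5],[0,0,1.5],[0,0,1.5]]}';  python3 - <<'E'
from h import *
c=camera('top')
cv2.imwrite('pics/t3.png',cv2.resize(c['pixels'][180:265,240:340,::-1],None,fx=8,fy=7.05,interpolation=cv2.INTER_CUBIC) if 0 else cv2.resize(c['pixels'][185:260,240:340,::-1],None,fx=8,fy=8,interpolation=cv2.INTER_CUBIC))
E
```

```text
time: 7.7
tool_pos: [0.4939, -0.3985, 0.2031]
ee_rot: [[0.567, 0.824, -0.003], [0.824, -0.567, -0.003], [-0.004, -0.001, -1.0]]
contact_force: [-0.0, -0.3, 0.1]
finger_gap: 0.043
finger_force: 0.0
```

View pics/t3.png

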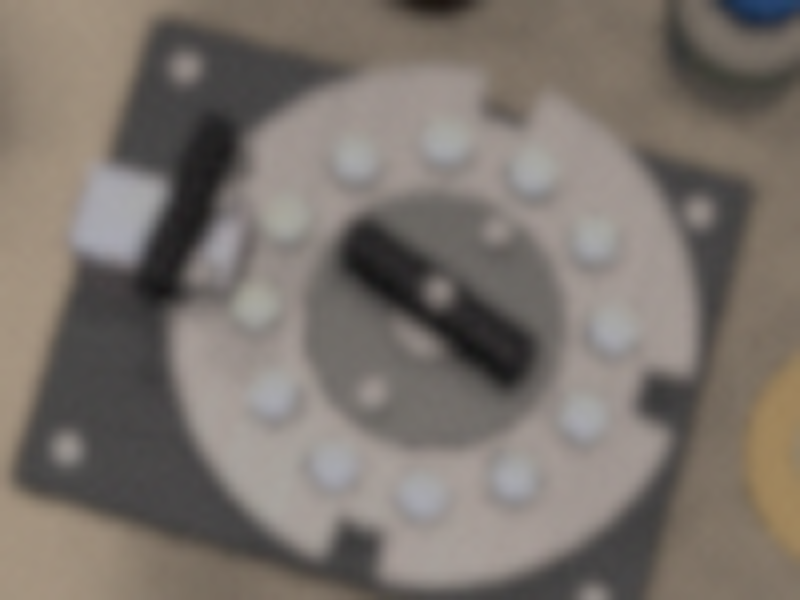

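Notches sit at (511,97), (664,399), (356,550) and bolts at (184,68), (700,212), (67,449), in 8x crop pixels with offset (240,185).

Run:
```python
from h import *
c=camera('top')
b=lambda u,v,z:back(c,(240+(u+.5)/8-.5,185+(v+.5)/8-.5),z)
ax=lambda d:np.degrees(np.arctan2(d[1],d[0]))
T,R,B=b(511,97,.064),b(664,399,.064),b(356,550,.064)
print('notch line',ax(B-T),np.linalg.norm(B-T),'C',(T+B)/2,'right',ax(R-(T+B)/2))
b1,b2,b3=b(184,68,.016),b(700,212,.016),b(67,449,.016);print('bolt',ax(b1-b2),ax(b1-b3))
print('clamp',[ (ax(p-q),(p+q)/2) for p,q in[(b(352,240,.122),b(525,365,.122))]],'pin',b(191,203,.156),ax(b(216,122,.156)-b(155,290,.156)))
# rectified optimisation: base outline score by model: notch pixels dark, disc bright
g=c['pixels'].mean(2).astype(np.float32);best=[]
rr,aa=np.meshgrid(np.arange(.072,.0845,.002),np.radians(np.arange(-14,14.1,.5)))
for th in np.arange(155,172,.5):
  for dx in np.arange(-.003,.0031,.001):
    for dy in np.arange(-.003,.0031,.001):
      s=0
      for k in(0,90,180):
        t=np.radians(th+k)
        tt=t+aa; P=np.stack([.5592+dx+rr*np.cos(tt),-.0515+dy+rr*np.sin(tt),0*rr+.064],-1)
        uv=proj(c,P).astype(np.float32)
        v=cv2.remap(g,uv[:,0],uv[:,1],cv2.INTER_LINEAR).reshape(rr.shape)
        ins=np.abs(rr*np.sin(aa))<.009
        s+=v[~ins].mean()-v[ins].mean()
      best.append((s,th,dx,dy))
best.sort(reverse=True);print(best[:6])
```

```text
notch line 160.98579807369643 0.1555370555472358 C [ 0.56023741 -0.05187095  0.064     ] right -109.16746143782959
bolt 73.96396968142608 -16.239487692966378
clamp [(np.float64(53.621310052023105), array([ 0.55668149, -0.05128715,  0.122     ]))] pin [0.58074798 0.02224286 0.156     ] -19.229333185931978
[(np.float32(152.38292), np.float64(161.0), np.float64(0.001), np.float64(0.0)), (np.float32(152.0903), np.float64(161.5), np.float64(0.0), np.float64(0.001)), (np.float32(151.9456), np.float64(161.0), np.float64(0.001), np.float64(0.001)), (np.float32(151.76247), np.float64(161.5), np.float64(0.001), np.float64(0.001)), (np.float32(151.42876), np.float64(161.0), np.float64(0.0), np.float64(0.0)), (np.float32(151.2677), np.float64(160.5), np.float64(0.001), np.float64(0.0))]
```

Run:
```python
from h import *
s=get_state();print(s['tool_pos'],s['ee_rot'][:,0],np.abs(s['joint_vel']).max(),s['joints'])
```

```text
[ 0.4972818  -0.39167169  0.20368935] [0.55901443 0.82915724 0.00106529] 0.03892589044602858 [ 0.83694383  0.63504571 -0.35183012  1.50463444  0.23722544  1.04557137
 -0.16452585]
```

```bash
python3 -m handwheel '{"claw":[0,0,0,0,0,0,0,0,0,0,0,0,-1,-1,-1,-1,-1,-1,-1,-1],"travel":[[10,50,0],[20,110,0],[30,170,0],[40,230,0],[50,290,0],[62,340,0],[62,340,0],[62,340,-40],[62,340,-80],[62,340,-110],[62,340,-110],[62,340,-110],[62,340,-110],[62,340,-110],[62,340,-110],[62,340,-110],[62,340,-110],[62,340,-110],[62,340,-110],[62,340,-110]],"twist":[[0,0,0],[0,0,-1],[0,0,-2.5],[0,0,-2.5],[0,0,-2.5],[0,0,-2.5],[0,0,-2.5],[0,0,-2.5],[0,0,-2.5],[0,0,-2.5],[0,0,-2.5],[0,0,-2.5],[0,0,-2.5],[0,0,-2.5],[0,0,-2.5],[0,0,-2.5],[0,0,-1.5],[0,0,-0.5],[0,0,0.5],[0,0,0.5]]}'; python3 -m handwheel '{"claw":[-1,-1,0,0,0,0,0,0,0,0,0,0,0,0,0],"travel":[[0,0,0],[0,0,0],[0,0,0],[0,0,0],[0,0,0],[0,0,30],[0,0,70],[0,0,110],[-10,-60,110],[-20,-120,110],[-30,-180,110],[-40,-240,110],[-50,-280,110],[-50,-280,110],[-50,-280,110]],"twist":[[0,0,0],[0,0,0],[0,0,0],[0,0,0],[0,0,0],[0,0,0],[0,0,0],[0,0,0],[0,0,0],[0,0,0],[0,0,0],[0,0,0],[0,0,0],[0,0,0],[0,0,0]]}'
cat > fit.py <<'E'
from h import *
def fit(c,th0):
  g=c['pixels'].mean(2).astype(np.float32);best=[]
  rr,aa=np.meshgrid(np.arange(.072,.0845,.002),np.radians(np.arange(-14,14.1,.5)))
  for th in np.arange(th0-6,th0+6,.5):
   for dx in np.arange(-.002,.0031,.001):
    for dy in np.arange(-.002,.0021,.001):
      s=0
      for k in(0,90,180):
        tt=np.radians(th+k)+aa; P=np.stack([.5592+dx+rr*np.cos(tt),-.0515+dy+rr*np.sin(tt),0*rr+.064],-1)
        uv=proj(c,P).astype(np.float32)
        v=cv2.remap(g,uv[:,0],uv[:,1],cv2.INTER_LINEAR).reshape(rr.shape)
        ins=np.abs(rr*np.sin(aa))<.009
        s+=v[~ins].mean()-v[ins].mean()
      best.append((round(float(s),2),th,round(dx,3),round(dy,3)))
  return sorted(best,reverse=True)[:5]
E
python3 - <<'E'
from fit import *
c=camera('top');print(fit(c,163));s=get_state();print(s['tool_pos'],s['ee_rot'][:,0])
cv2.imwrite('pics/t4.png',cv2.resize(c['pixels'][185:260,240:340,::-1],None,fx=8,fy=8,interpolation=cv2.INTER_CUBIC))
E
```

```text
time: 10.3
tool_pos: [0.5606, -0.0519, 0.0958]
ee_rot: [[0.551, 0.835, 0.003], [0.835, -0.551, -0.0], [0.001, 0.002, -1.0]]
contact_force: [-0.5, 0.9, 5.4]
finger_gap: 0.013
finger_force: 60.1
time: 12.18
tool_pos: [0.5098, -0.3308, 0.204]
ee_rot: [[0.55, 0.835, -0.0], [0.835, -0.55, 0.002], [0.001, -0.001, -1.0]]
contact_force: [-0.3, 1.3, 1.1]
finger_gap: 0.0427
finger_force: 0.0
[(156.11, np.float64(164.0), np.float64(0.001), np.float64(0.0)), (155.85, np.float64(164.5), np.float64(0.001), np.float64(0.001)), (155.85, np.float64(164.5), np.float64(0.0), np.float64(0.001)), (155.68, np.float64(164.5), np.float64(0.001), np.float64(0.0)), (155.59, np.float64(164.5), np.float64(0.0), np.float64(0.0))]
[ 0.51026818 -0.33000354  0.20419897] [0.5488748  0.83590321 0.00150823]
```

View pics/t4.png

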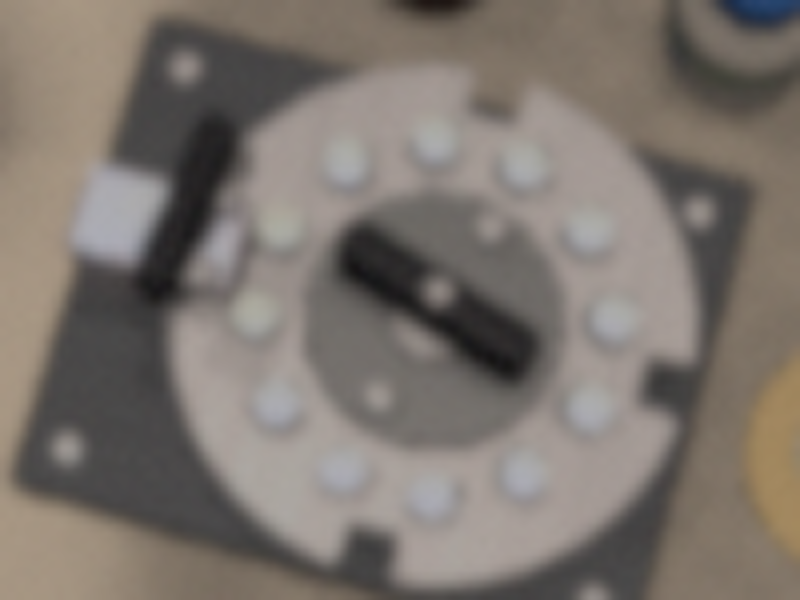

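The notch is now at 164.0 degrees against a target of 163.9, so it is aligned. Next I go to the pin tab.

```bash
python3 -m handwheel '{"claw":[0,0,0,0,0,0,0,0,0,0,0,0,0,0,0,0,0],"travel":[[5,30,0],[10,60,0],[15,90,0],[20,120,0],[25,150,0],[32,180,0],[40,210,0],[48,240,0],[55,270,0],[62,300,0],[68,330,0],[71,354,0],[71,354,0],[71,354,0],[71,354,0],[71,354,0],[71,354,0]],"twist":[[0,0,9],[0,0,18],[0,0,27],[0,0,36],[0,0,45],[0,0,54],[0,0,63],[0,0,72],[0,0,81],[0,0,90],[0,0,99],[0,0,105],[0,0,107],[0,0,107],[0,0,107],[0,0,107],[0,0,107]]}'
python3 - <<'E'
from h import *
s=get_state();print(s['tool_pos'],s['ee_rot'][:,1],s['joints'])
c=camera('scene');cv2.imwrite('pics/s5.png',cv2.resize(c['pixels'][130:300,220:360,::-1],None,fx=3.5,fy=3.5,interpolation=cv2.INTER_CUBIC))
E
```

```text
time: 14.35
tool_pos: [0.5806, 0.0215, 0.2043]
ee_rot: [[-0.959, 0.284, -0.0], [0.284, 0.959, -0.0], [-0.0, -0.0, -1.0]]
contact_force: [0.0, 0.3, 0.3]
finger_gap: 0.0426
finger_force: 0.0
[0.58064198 0.02150384 0.20432344] [ 2.83945271e-01  9.58840433e-01 -3.28161847e-04] [ 0.43347059  0.66852223 -0.86292885  1.65028558  0.56081421  1.0884296
  0.69069459]
```

View pics/s5.png

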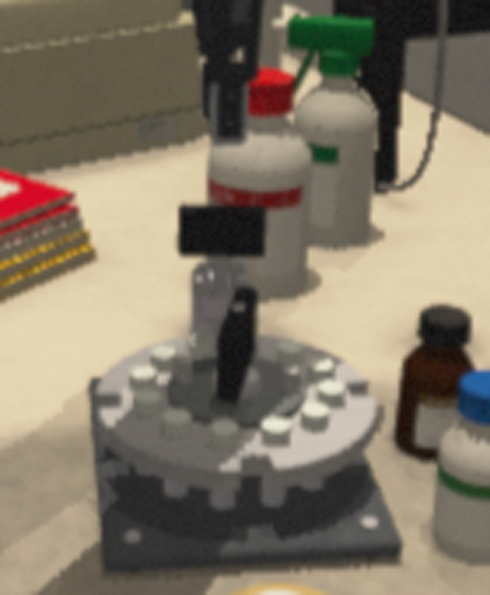

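The fingers hang straight above the tab: pads at (230,110), tab centre at (222,230). I'll descend and grip.

```bash
python3 -m handwheel '{"claw":[0,0,0,0,-1,-1,-1,-1,-1,-1],"travel":[[0,1,-35],[0,1,-65],[0,1,-79],[0,1,-79],[0,1,-79],[0,1,-79],[0,1,-79],[0,1,-79],[0,1,-79],[0,1,-79]],"twist":[[0,0,0],[0,0,0],[0,0,0],[0,0,0],[0,0,0],[0,0,0],[0,0,0],[0,0,0],[0,0,0],[0,0,0]]}'
```

```text
time: 15.65
tool_pos: [0.5814, 0.0251, 0.1268]
ee_rot: [[-0.96, 0.282, 0.003], [0.282, 0.96, 0.003], [-0.002, 0.003, -1.0]]
contact_force: [-0.4, 5.0, 6.1]
finger_gap: 0.0112
finger_force: 60.2
```

```bash
python3 -m handwheel '{"claw":[-1,-1,-1,-1,-1,-1,-1,-1,-1,-1,-1,-1,-1],"travel":[[0,1,0],[0,1,0],[0,1,0],[0,1,0],[0,1,0],[0,1,0],[0,1,0],[0,1,0],[0,1,0],[0,1,0],[0,1,0],[0,1,0],[0,1,0]],"twist":[[0,0,-8],[0,0,-16],[0,0,-24],[0,0,-32],[0,0,-40],[0,0,-48],[0,0,-56],[0,0,-64],[0,0,-72],[0,0,-80],[0,0,-87],[0,0,-91],[0,0,-91]]}'; python3 -m handwheel '{"claw":[-1,-1,-1],"travel":[[0,0,-3],[0,0,-6],[0,0,-6]],"twist":[[0,0,0],[0,0,0],[0,0,0]]}'
```

```text
time: 17.27
tool_pos: [0.5833, 0.0261, 0.1254]
ee_rot: [[0.293, 0.956, 0.006], [0.956, -0.293, 0.002], [0.004, 0.005, -1.0]]
contact_force: [6.2, 4.5, -3.7]
finger_gap: 0.0112
finger_force: 59.3
time: 17.65
tool_pos: [0.5833, 0.0261, 0.1192]
ee_rot: [[0.293, 0.956, 0.006], [0.956, -0.293, 0.002], [0.004, 0.005, -1.0]]
contact_force: [6.2, 4.1, -3.8]
finger_gap: 0.0113
finger_force: 59.3
```

```bash
python3 -m handwheel '{"claw":[-1,-1,-1],"travel":[[0,0,-3],[0,0,-5],[0,0,-5]],"twist":[[0,0,0],[0,0,0],[0,0,0]]}';python3 -m handwheel '{"claw":[0,0,0,0,0,0,0,0,0,0,0,0,0,0],"travel":[[0,0,0],[0,0,0],[0,0,0],[0,0,35],[0,0,70],[0,0,90],[-5,-60,90],[-15,-120,90],[-25,-180,90],[-35,-240,90],[-45,-300,90],[-50,-350,90],[-50,-350,90],[-50,-350,90]],"twist":[[0,0,0],[0,0,0],[0,0,0],[0,0,0],[0,0,0],[0,0,0],[0,0,-5],[0,0,-10],[0,0,-15],[0,0,-18],[0,0,-18],[0,0,-18],[0,0,-18],[0,0,-18]]}'
python3 - <<'E'
from fit import *
c=camera('top');print(fit(c,163));s=get_state();print(s['tool_pos'],s['ee_rot'][:,0])
t=c['pixels'][185:260,240:340]
c=camera('scene');print([(r['p'],r['position']) for r in find_in(c,'pin_handle')])
u=c['pixels'][180:290,240:350]
cv2.imwrite('pics/t6.png',np.hstack([cv2.resize(x,(400,h*400//w),interpolation=cv2.INTER_CUBIC)[:300] if 0 else cv2.resize(x,(400,400)) for x,h,w in((t,75,100),(u,110,110))])[:,:,::-1])
E
```

```text
time: 18.02
tool_pos: [0.5834, 0.0261, 0.1151]
ee_rot: [[0.293, 0.956, 0.006], [0.956, -0.293, 0.002], [0.004, 0.006, -1.0]]
contact_force: [4.7, 4.6, -0.6]
finger_gap: 0.011
finger_force: 59.8
time: 19.77
tool_pos: [0.5304, -0.3253, 0.204]
ee_rot: [[0.58, 0.815, -0.001], [0.815, -0.58, 0.001], [0.001, -0.001, -1.0]]
contact_force: [0.4, -0.0, -0.1]
finger_gap: 0.0429
finger_force: 0.0
[(157.17, np.float64(164.0), np.float64(0.001), np.float64(0.0)), (156.83, np.float64(164.5), np.float64(0.0), np.float64(0.001)), (156.82, np.float64(164.5), np.float64(0.001), np.float64(0.001)), (156.73, np.float64(164.5), np.float64(0.001), np.float64(0.0)), (156.61, np.float64(164.5), np.float64(0.0), np.float64(0.0))]
[ 0.53093481 -0.32416016  0.204196  ] [0.57811593 0.81595368 0.00124986]
[(0.54, [0.5802, 0.0115, 0.1281])]
```

View pics/t6.png

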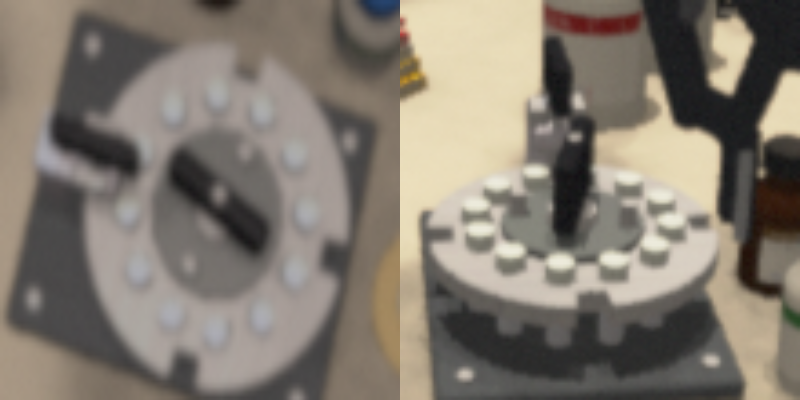

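The tab is turned a quarter and sits lower; the notch still reads 164 degrees. Next I check the drop and go to the clamp bar.

```bash
python3 -m handwheel '{"claw":[0,0,0,0,0,0,0,0,0,0,0,-1,-1,-1,-1,-1],"travel":[[5,55,0],[10,110,0],[16,165,0],[22,220,0],[29,272,0],[29,272,0],[29,272,-40],[29,272,-80],[29,272,-110],[29,272,-110],[29,272,-110],[29,272,-110],[29,272,-110],[29,272,-110],[29,272,-110],[29,272,-110]],"twist":[[0,0,0],[0,0,2],[0,0,2],[0,0,2],[0,0,2],[0,0,2],[0,0,2],[0,0,2],[0,0,2],[0,0,2],[0,0,2],[0,0,2],[0,0,2],[0,0,2],[0,0,2],[0,0,2]]}'
python3 - <<'E'
from h import *
c=camera('scene');y=np.radians(73.9);d=np.array([np.cos(y),np.sin(y)])
for top in(.144,.152,.156):
  print(top,[((proj(c,[*(np.array([.5598,-.0515])+r*d),top])[0]-[240,180])*400/110+[400,0]).round(0) for r in(.051,.107)])
E
```

```text
time: 21.92
tool_pos: [0.5596, -0.0533, 0.0959]
ee_rot: [[0.551, 0.835, 0.001], [0.835, -0.551, 0.0], [0.001, 0.0, -1.0]]
contact_force: [-1.3, 1.0, 5.2]
finger_gap: 0.0132
finger_force: 59.5
0.144 [array([559.,  64.]), array([547.,  29.])]
0.152 [array([560.,  51.]), array([547.,  18.])]
0.156 [array([560.,  45.]), array([548.,  12.])]
```

The tab top at y≈65 near and y≈38 far matches the home height. Tightening now.

```bash
python3 -m handwheel '{"claw":[-1,-1,-1,-1,-1,-1,-1],"travel":[[0,0,0],[0,0,0],[0,0,0],[0,0,0],[0,0,0],[0,0,0],[0,0,0]],"twist":[[0,0,-7],[0,0,-14],[0,0,-21],[0,0,-28],[0,0,-35],[0,0,-42],[0,0,-42]]}'; python3 -c "
from h import *
s=get_state();print(s['wrist_torque'],np.degrees(np.arctan2(*s['ee_rot'][[1,0],0])),s['joints'])"
```

```text
time: 22.85
tool_pos: [0.5585, -0.0519, 0.0959]
ee_rot: [[0.968, 0.253, -0.002], [0.253, -0.968, 0.002], [-0.001, -0.002, -1.0]]
contact_force: [-3.6, 2.6, 7.1]
finger_gap: 0.0132
finger_force: 59.8
[0.48317567 0.76080381 0.0361945 ] 14.643484238538564 [ 0.10253223  0.64743942 -0.07475324  1.82869858  0.06988394  0.66970578
 -1.32725377]
```

```bash
python3 -m handwheel '{"claw":[-1,-1,-1,-1,-1,-1,-1],"travel":[[0,0,0],[0,0,0],[0,0,0],[0,0,0],[0,0,0],[0,0,0],[0,0,0]],"twist":[[0,0,-7],[0,0,-14],[0,0,-21],[0,0,-28],[0,0,-35],[0,0,-40],[0,0,-40]]}'; python3 -c "
from h import *
s=get_state();print(s['wrist_torque'],np.degrees(np.arctan2(*s['ee_rot'][[1,0],0])),s['tau'][-1])"
python3 -m handwheel '{"claw":[-1,-1,-1,-1],"travel":[[0,0,0],[0,0,0],[0,0,0],[0,0,0]],"twist":[[0,0,-2],[0,0,-4],[0,0,-6],[0,0,-6]]}'; python3 -c "
from h import *
s=get_state();print(s['wrist_torque'],np.degrees(np.arctan2(*s['ee_rot'][[1,0],0])),s['tau'][-1])"
```

```text
time: 23.72
tool_pos: [0.5587, -0.0506, 0.0961]
ee_rot: [[0.913, -0.407, -0.002], [-0.407, -0.913, -0.0], [-0.002, 0.001, -1.0]]
contact_force: [-5.3, 3.2, 8.6]
finger_gap: 0.013
finger_force: 133.5
[0.51363535 1.04121918 3.44970624] -24.03336789213642 -3.5352634638547897
time: 24.22
tool_pos: [0.5586, -0.0505, 0.0962]
ee_rot: [[0.873, -0.487, -0.003], [-0.487, -0.873, -0.003], [-0.001, 0.004, -1.0]]
contact_force: [-5.0, -0.0, 11.0]
finger_gap: 0.0127
finger_force: 197.4
[0.21070632 1.06683624 5.63738773] -29.17624535396555 -5.705466270446777
```

```bash
python3 -m handwheel '{"claw":[-0.3,-0.3,-0.3,-0.3,-0.3,-0.3,-0.3,-0.3,-0.3,-0.3,-0.3,-0.3,-0.3,-0.3],"travel":[[0,0,0],[0,0,0],[0,0,0],[0,0,35],[0,0,75],[0,0,110],[-5,-60,110],[-15,-120,110],[-25,-180,110],[-35,-240,110],[-45,-300,110],[-50,-330,110],[-50,-330,110],[-50,-330,110]],"twist":[[0,0,0],[0,0,0],[0,0,0],[0,0,0],[0,0,0],[0,0,0],[0,0,0],[0,0,0],[0,0,0],[0,0,0],[0,0,0],[0,0,0],[0,0,0],[0,0,0]]}'
python3 - <<'E'
from fit import *
c=camera('top');print(fit(c,163))
s=get_state();print(s['tool_pos'],np.degrees(np.arctan2(*s['ee_rot'][[1,0],0])))
t=c['pixels'][185:260,240:340]
cv2.imwrite('pics/t7.png',cv2.resize(t,None,fx=8,fy=8,interpolation=cv2.INTER_CUBIC)[:,:,::-1])
E
```

```text
time: 25.98
tool_pos: [0.5101, -0.3826, 0.2039]
ee_rot: [[0.853, -0.521, 0.0], [-0.521, -0.853, 0.002], [-0.001, -0.002, -1.0]]
contact_force: [-0.1, 0.4, -0.3]
finger_gap: 0.0298
finger_force: 0.0
[(155.98, np.float64(161.5), np.float64(0.001), np.float64(0.0)), (155.27, np.float64(161.5), np.float64(0.001), np.float64(0.001)), (155.26, np.float64(162.0), np.float64(0.001), np.float64(0.001)), (155.17, np.float64(162.0), np.float64(0.0), np.float64(0.001)), (154.74, np.float64(161.0), np.float64(0.001), np.float64(0.0))]
[ 0.51049755 -0.38189846  0.20407521] -31.335667719006256
```

View pics/t7.png

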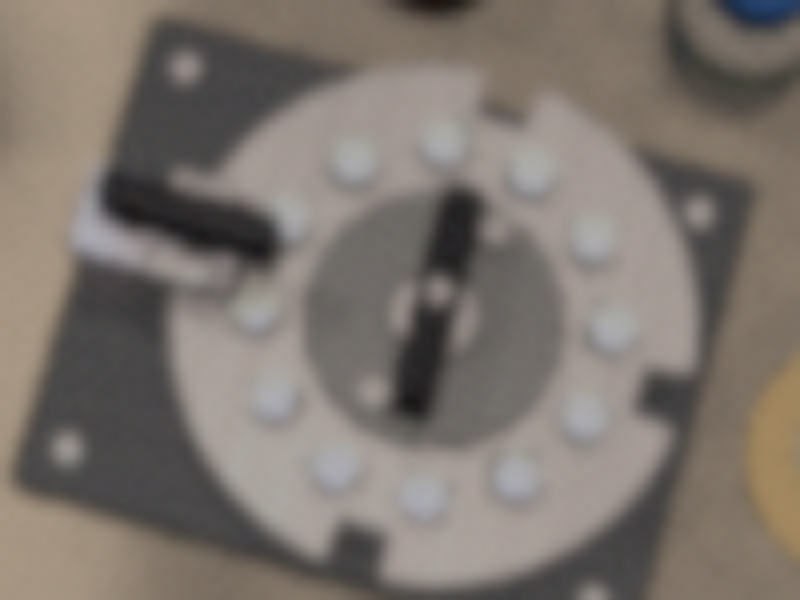

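The bar, from (460,195) to (412,410), lies close beside both posts at (495,230) and (373,390). The pin tab is still turned. Next is a numeric check of the post contact and the bystanders.

Run:
```python
from h import *
c=camera('top')
b=lambda u,v,z:back(c,(240+(u+.5)/8-.5,185+(v+.5)/8-.5),z)[:2]
p,q=b(495,230,.085),b(373,390,.085);d=p-q;print('posts',p,q,np.linalg.norm(d),np.degrees(np.arctan2(d[1],d[0])))
g=c['pixels'].mean(2).astype(np.float32)
# bar angle by darkness fit on top plane z=.122
best=[]
X,Y=np.meshgrid(np.linspace(-.033,.033,34),np.linspace(-.014,.014,29));ins=np.abs(Y)<.007
for a in np.arange(-22,-4,.5):
  for dx in np.arange(-.004,.0041,.001):
    for dy in np.arange(-.003,.0031,.001):
      t=np.radians(a);P=np.stack([.558+dx+X*np.cos(t)-Y*np.sin(t),-.0515+dy+X*np.sin(t)+Y*np.cos(t),0*X+.122],-1)
      uv=proj(c,P).astype(np.float32);v=cv2.remap(g,uv[:,0],uv[:,1],cv2.INTER_LINEAR).reshape(X.shape)
      best.append((float(v[~ins].mean()-v[ins].mean()),a,dx,dy))
print(sorted(best,reverse=True)[:3])
a=np.radians(sorted(best)[-1][1]);print('perp',np.array([-np.sin(a),np.cos(a)])@d/2)
for n in('buffer_bottle2','amber','petri_a','tape'):print(n,[r['position'] for r in find_in(c,n)[:1]])
```

```text
posts [ 0.58585351 -0.07053804] [ 0.53493243 -0.03185178] 0.06394984411886825 -37.22501197131824
[(47.290103912353516, np.float64(-14.0), np.float64(-0.002), np.float64(0.001)), (47.274932861328125, np.float64(-14.5), np.float64(-0.002), np.float64(0.001)), (47.20412063598633, np.float64(-14.0), np.float64(-0.001), np.float64(0.001))]
perp -0.012609090287932521
buffer_bottle2 [[0.6564, -0.1524, 0.0728]]
amber [[0.6919, -0.0485, 0.0634]]
petri_a [[0.5203, -0.2008, 0.005]]
tape [[0.383, 0.158, 0.0184]]
```

```bash
python3 -c "
from workcell import *
print(finish_job())"
```

```text
the job is handed in; nothing more can be done
None
```

I handed the job in at about 26 s on the robot clock: the pin is home in a notch, the clamp handle rests against its stop posts by the camera measurements, and the bottles, dish and tape have not moved.

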